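# Put the neck spring and head on the wooden nodding goose

## Robot

A 6-joint arm with a two-finger parallel gripper is mounted at the origin on the work surface. World frame = base frame: x ahead of the robot, y to its left, z up, the work surface at z = 0. Lengths are in m, angles in rad, forces in N, time in s.
With the tool pointing down it reaches from about 0.35 to 0.925 m from the base axis. Payload 6.4 kg.
Tool frame: the origin (TCP) lies at the very end of the fingers, on their centre line; the grasp point (between the pads) lies 19 mm behind it; z points along the fingers, y is the line along which they close (so a half turn about z gives the same grasp; the last joint's range is limited). The gripper opens to 94 mm and grips with 3 to 60 N. Pads are 16 mm wide; open, the fingers measure 119 mm over their backs; the gripper's body (75 mm by 177 mm) begins 78 mm behind the grasp point.
Start: joints at [-1.364, 0.245, 1.558, -0, 1.339, -0.174], TCP at [0.242, -0.603, 0.178] pointing down, gripper open.
Joint ranges: [-3.13, 3.13], [-1.02, 2.26], [0.13, 2.54], [-0.95, 4.09], [0.21, 2.88], [-2.74, 2.74]. Speed limits (rad/s): [2.57, 2.57, 3.14, 3.14, 3.14, 3.14].

## Interface

Orientations are given as a 3x3 rotation matrix whose columns are the frame's x, y, z axes.
In Python, from station import r, jaws, get_image, camera_model gives the robot as it stands. The module is installed in compiled form; this text tells all that it offers. Calls block until the motion is done:
- r.move_pose(position, orientation): joint-space move of the TCP to a pose.
- r.servo_line(position, attitude=None, v=0.15): straight line of the TCP; attitude=None keeps the orientation; v is the mean speed in m/s.
- r.goto_joints(angles): joint-space move.
- jaws.release() and jaws.close_gripper(): open the fingers fully, or close them until they stop; the grip force is fixed at half the most.
- r.dwell(seconds).
- r.solve_ik(position, orientation): joint angles nearest the present ones, or None.
- get_image(name): name is "side" or "top"; returns (picture, depth): 384x512x3 uint8, blue, green, red; 384x512 float32, m along the optical axis (not along the pixel's ray), 0 where there is no reading.
- camera_model(name): a dict with "fx", "fy", "cx", "cy" (pixels), "dist_coeffs" ([k1, k2, p1, p2, k3] as OpenCV has them; the pictures are not rectified), "R" (3x3) and "t" (3): a world point X has camera coordinates R X + t. Camera axes: x right, y down, z forward; pixel columns grow to the right and rows downward; lengths in m; the calibration is good to about 2 mm. A picture is of the moment at which its call begins. camera_model takes no time and is no camera call.
A pose or a line that the arm cannot do raises r.Unreachable and nothing moves.
- r.hand_in(): hands the job in; it is judged then, once.
Readings, each from a call of its own:
- r.read_clock(): time.
- r.read_joint_positions(): joint angles.
- r.read_joint_velocities(): joint speeds.
- r.read_effort(): joint torques, N m.
- r.read_eef_pos(): TCP position.
- r.read_tool_rot(): TCP orientation.
- r.read_contact_force(): force on the tool from outside, world axes, zero at the start.
- r.read_ft_torque(): the same for the moment, N m.
- r.read_opening(): finger opening in m.
- r.read_finger_force(): force on a finger pad.
Only numpy, scipy, OpenCV 4.12 (cv2) and the standard library are available. Lean on these libraries where they do the work, as an engineer would, in place of code of your own. Each camera call takes 0.05 s, during which the arm holds its last target. There are 200 camera calls.

## Task

Put the headless wooden goose together like the finished one behind it: thread the tall narrow coil spring, inturned wire end first, over the leaning neck rod until it rests fully on the collar, twisting it a little if it snags on the ribs, then slide the wooden head over the rod onto the spring with its bill pointing the way the neck leans, and let go of it. Then press the head well down along the neck (nearly a centimetre) and let it spring back up, to show that it nods. Do not move any of the other things on the counter.

Things in the scene. Friction and masses are not known exactly. Their poses are not given: they have to be found in the camera images.
- neck: Wooden neck rod of the headless goose, fixed, leaning 32 degrees from vertical towards the goose's front (roughly towards the robot). Origin: centre of the top face of the collar (32 mm across) at its foot, where the spring comes to rest. z runs up along the rod to its free end; -x is the side to which it leans (at right angles to the rod, so forward and down).
- neck_end (a point): Free upper end of the neck rod, 76 mm from the neck's origin. Rod: 8 mm core with four straight ribs, 3.6 mm thick, 18 mm over opposite ribs, from the collar to 72 mm up, along the neck's +x, +y, -x and -y. Above 72 mm the core stands alone.
- goose: The fixed goose without a head: wooden body 124 mm long, 68 mm wide, its top 86 mm high, on a dark base board 130 x 85 x 14 mm. Origin: centre of the underside; -x is its front, z up. The neck's origin is at (-28, 0, 90) mm in this frame. A finished goose of the same make stands fixed some 25 cm behind it, only as a pattern to look at.
- spring_center (a point): Steel compression spring standing on end, 48 mm tall, 27 mm outside, 21.5 mm inside, 2.4 mm wire, 42 g; gripped by its sides. Point on its axis, 24 mm above its lower end (rigid with the lowest coils); z up along the axis. It may stand turned any way. It gives about 0.5 N per mm, up to 15 mm.
- spring_tang (a point): Inner tip of the spring's inturned wire at its lower end: it runs straight inward on the spring's +x side and ends 6.3 mm from the axis, 2.4 mm thick. It passes down between two ribs of the neck, but lands on a rib's upper end (72 mm up the rod) and snags when turned within about 25 degrees of that rib; a small twist frees it.
- head_center (a point): Wooden goose head, a drum 46 mm across and 54 mm tall with a slightly domed top, standing on its flat underside; about 60 g. Point on its axis, half-way up (27 mm from underside and top). z up along its axis, -x towards its bill. On the seated spring this point lies about 74 mm along z from the neck's origin; pressing it down takes about 0.5 N per mm.
- head_bore (a point): Centre of the mouth of the round blind bore in the head's underside, on its axis: 21 mm across, 40 mm deep. It slides over the 18 mm ribs with 1.5 mm play all round.
- bill_tip (a point): Tip of the head's bill, 44 mm from the head's axis towards the head's -x, 22 mm above its underside; bill 17 mm thick at the root.
- flat_spring: Bystander, to be left alone: a shorter, fatter spring: ring-shaped, 42 mm across, 22 mm tall, open through the middle; not used. Origin: centre of its underside.
- mug: Bystander, to be left alone: white mug, 76 mm across, 85 mm tall. Origin: centre of its underside.
- gift_box: Bystander, to be left alone: small card box with a white lid, 93 x 73 x 55 mm. Origin: centre of its underside.
- skittle: Bystander, to be left alone: turned wooden skittle, 32 mm across, 56 mm tall. Origin: centre of its underside.
- tin: Bystander, to be left alone: closed tin, 72 mm across, 75 mm tall. Origin: centre of its underside.
- tape_roll: Bystander, to be left alone: empty card tape core lying flat, 90 mm across, 22 mm tall. Origin: centre of its underside.
Mind the look-alikes: they are no part of the job. Leave any red look-alike of the part that bears head_center alone.

How it is judged:
On the way, in this order (a step that is already met when the one before it is completed fails the run):
1. the spring is fully down on the neck's collar, round the rod, and let go (z of spring_center in the frame of neck between 0.02 and 0.027 m and x of spring_center in the frame of neck between -0.005 and 0.005 m and y of spring_center in the frame of neck between -0.005 and 0.005 m and contact force between the fingers and spring below 0.1 N and z of spring_tang in the frame of neck below 0.006 m), for 0.2 s.
2. the head sits on the spring with the rod in its bore, bill pointing the way the neck leans, and let go (z of head_center in the frame of neck between 0.0705 and 0.0765 m and x of head_center in the frame of neck between -0.01 and 0.01 m and y of head_center in the frame of neck between -0.01 and 0.01 m and angle between the z axis of head_center and the z axis of neck, either way round below 0.26 rad and x of bill_tip in the frame of neck below -0.035 m and contact force between the fingers and head below 0.1 N and linear speed of head below 0.02 m/s), for 0.3 s.
3. the head is pressed down against the spring by 5 mm or more (z of head_center in the frame of neck below 0.0685 m), for 0.1 s.
At the end, for the whole second after the job is handed in: Spring on the neck's collar (within 3 mm along the rod, 5 mm of its axis); head on it, sprung back up (centre 70.5 to 76.5 mm along the neck, within 10 mm of its axis, axes within 15 degrees), bill within about 35 degrees of the way the neck leans; all released, at rest (z of spring_center in the frame of neck between 0.02 and 0.027 m and x of spring_center in the frame of neck between -0.005 and 0.005 m and y of spring_center in the frame of neck between -0.005 and 0.005 m and z of head_center in the frame of neck between 0.0705 and 0.0765 m and x of head_center in the frame of neck between -0.01 and 0.01 m and y of head_center in the frame of neck between -0.01 and 0.01 m and angle between the z axis of head_center and the z axis of neck, either way round below 0.26 rad and x of bill_tip in the frame of neck below -0.035 m and linear speed of each of head, spring below 0.02 m/s and z of spring_tang in the frame of neck below 0.006 m); the robot touches nothing.
It fails at once if a bystander is moved by more than 25 mm (distance of any of flat_spring, mug, gift_box, skittle, tin, tape_roll from where it was at the start of the episode above 0.025 m).
It also fails if it takes over 69 s, if anything falls off the work surface, if the arm or the gripper's body presses on something with over 40 N, if the wrist force passes 120 N, or if a joint passes its speed limit or range.

## Working session

There is one attempt and no reset: what is moved stays moved. The work goes in short steps, each a Python script; the robot and the scene stay as the last script left them, time stands still between calls to the robot, and variables do not carry over. Pictures are saved under pics/ and viewed, at most 11 in all, crops included, and the job is handed in when it is done.

```bash
mkdir -p pics; ls
cat > h.py <<'E'
import numpy as np, cv2
from station import r, jaws, get_image, camera_model
def K(m): return np.array([[m["fx"],0,m["cx"]],[0,m["fy"],m["cy"]],[0,0,1.]])
def cloud(name,depth):
    m=camera_model(name); h,w=depth.shape
    u,v=np.meshgrid(np.arange(w),np.arange(h))
    p=cv2.undistortPoints(np.stack([u,v],-1).reshape(-1,1,2).astype(float),K(m),np.array(m["dist_coeffs"])).reshape(h,w,2)
    c=np.concatenate([p,np.ones((h,w,1))],-1)*depth[...,None]
    return (c-np.array(m["t"]).ravel())@np.array(m["R"])   # R^T (c-t)
def ray(name,uv):
    m=camera_model(name);R=np.array(m["R"]);t=np.array(m["t"]).ravel()
    p=cv2.undistortPoints(np.array(uv,float).reshape(-1,1,2),K(m),np.array(m["dist_coeffs"])).reshape(-1,2)
    return -R.T@t,np.c_[p,np.ones(len(p))]@R
def onplane(name,uv,z):
    o,d=ray(name,uv); return o+d*((z-o[2])/d[:,2])[:,None]
E
python3 - <<'E'
from h import *
for n in("side","top"):
    im,d=get_image(n); cv2.imwrite(f"pics/{n}0.png",im); np.savez(f"{n}0.npz",im=im,d=d)
    m=camera_model(n); print(n,-np.array(m["R"]).T@np.array(m["t"]).ravel(),np.array(m["R"])[2],m["fx"],(d>0).mean())
E
```

```text
pics
side [0.30295577 0.85637124 1.08888699] [ 0.1952874  -0.65688399 -0.72826249] 474.133034043881 0.9958902994791666
top [ 0.32424156 -0.01996608  1.62649898] [ 0.13947997  0.01813556 -0.99005881] 483.83270193855725 0.9959716796875
```

View pics/side0.png

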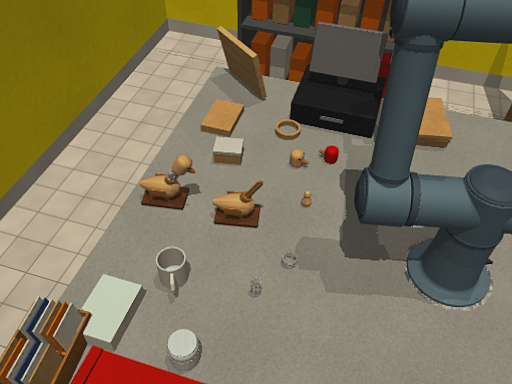

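View pics/top0.png

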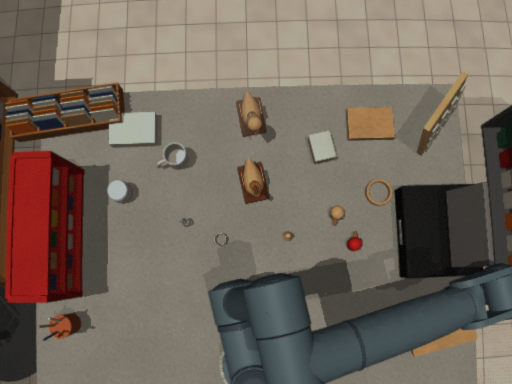

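Side view: headless goose at (238,205), with its neck running to (262,183); finished goose at (165,187).
Candidates for the head are the natural wood one at side (298,158)/top (337,213) and the red one at side (332,154)/top (355,243). The natural one is the part, since red is to be left alone.
Candidates for the spring are the narrow tall one at side (256,288)/top (187,222) and the wide flat ring at side (289,260)/top (222,239). The narrow tall one fits. I'll confirm both in one enlarged crop.

Run:
```python
from h import *
S=np.load("side0.npz")["im"];T=np.load("top0.npz")["im"]
def c(im,u,v,w=32,h=24): return cv2.resize(im[v-h:v+h,u-w:u+w],(400,300),interpolation=cv2.INTER_CUBIC)
cv2.imwrite("pics/crops.png",np.vstack([np.hstack([c(S,256,286),c(S,304,160)]),np.hstack([c(T,187,222,24,18),c(T,337,215,24,18)])]))
for n,boxes in dict(side=dict(spring=(244,276,270,300),head=(286,145,312,170),goose=(208,175,268,228)),top=dict(spring=(176,212,198,232),head=(326,203,348,228),goose=(235,155,272,205))).items():
    f=np.load(f"{n}0.npz"); P=cloud(n,f["d"])
    for k,(a,b,cc,e) in boxes.items():
        p=P[b:e,a:cc].reshape(-1,3); p=p[(p[:,2]>0.012)&(p[:,2]<.25)]
        print(n,k,len(p),p.min(0).round(3),p.max(0).round(3),p.mean(0).round(3))
```

```text
side spring 103 [0.463 0.209 0.012] [0.489 0.238 0.051] [0.475 0.225 0.034]
side head 229 [ 0.453 -0.3    0.012] [ 0.515 -0.256  0.061] [ 0.489 -0.273  0.038]
side goose 1319 [ 0.535 -0.061  0.012] [0.678 0.044 0.156] [0.6   0.004 0.056]
top spring 41 [0.462 0.205 0.013] [0.492 0.239 0.053] [0.475 0.22  0.035]
top head 184 [ 0.45  -0.308  0.019] [ 0.513 -0.266  0.062] [ 0.485 -0.284  0.045]
top goose 907 [ 0.533 -0.066  0.012] [0.675 0.036 0.158] [ 0.6   -0.013  0.058]
```

View pics/crops.png

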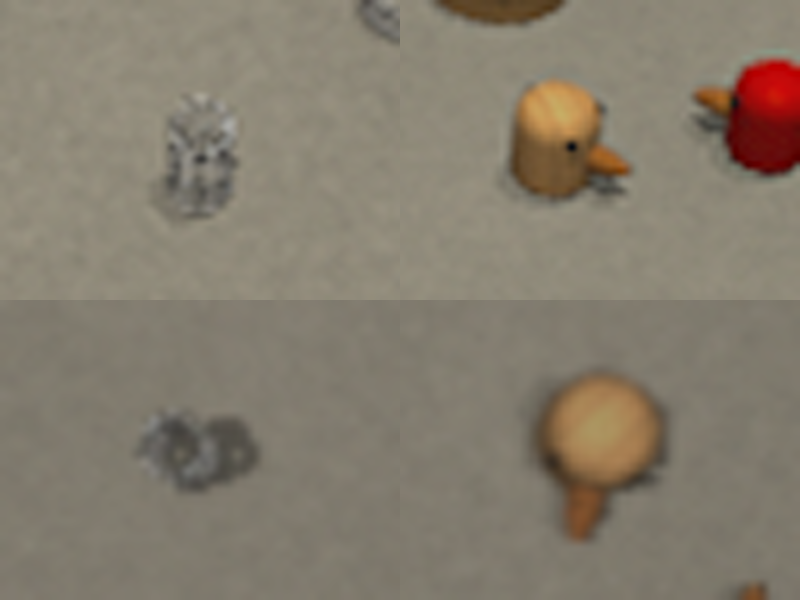

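The crop confirms both. The narrow spring stands at side (256,286), with its shadow beside it. The natural head's orange bill points to about -x (top view: down and slightly left). Next I measure the neck.

Run:
```python
from h import *
S=np.load("side0.npz")["im"];T=np.load("top0.npz")["im"]
cv2.imwrite("pics/neck.png",np.hstack([cv2.resize(S[174:230,208:272],(400,350),interpolation=cv2.INTER_CUBIC),cv2.resize(T[157:206,225:281],(400,350),interpolation=cv2.INTER_CUBIC)]))
# goose yaw from base board & head bill
for n,b in dict(side=(208,175,272,232),top=(232,152,276,208)).items():
    f=np.load(f"{n}0.npz");P=cloud(n,f["d"]);a,t,c,e=b
    p=P[t:e,a:c].reshape(-1,3);im=f["im"][t:e,a:c].reshape(-1,3).astype(int)
    m=(np.abs(p[:,2]-.014)<.006)&(im[:,2]<110)&(im[:,2]>im[:,0]+15)
    q=p[m][:,:2].astype(np.float32); print(n,m.sum(),cv2.minAreaRect(q*1000))
    nk=p[(p[:,2]>.115)&(p[:,2]<.17)]; c0=nk.mean(0);u,s,vt=np.linalg.svd(nk-c0);print("neck",len(nk),c0.round(4),vt[0].round(3),np.sqrt(s**2/len(nk)).round(4))
for n,b in dict(side=(284,143,318,174),top=(322,200,350,230)).items():
    f=np.load(f"{n}0.npz");P=cloud(n,f["d"]);a,t,c,e=b
    p=P[t:e,a:c].reshape(-1,3)
    top=p[p[:,2]>.048];print(n,"headtop",cv2.minEnclosingCircle((top[:,:2]*1000).astype(np.float32)),top[:,2].max())
    hsv=cv2.cvtColor(f["im"][t:e,a:c],cv2.COLOR_BGR2HSV).reshape(-1,3)
    o=(hsv[:,1]>150)&(p[:,2]>.012);print(p[o].mean(0).round(4),o.sum(),p[o].min(0).round(3),p[o].max(0).round(3))
```

```text
side 555 ((605.040283203125, -5.359367370605469), (129.70675659179688, 83.61617279052734), 12.155200004577637)
neck 82 [ 0.5526 -0.0166  0.1361] [ 0.557  0.135 -0.819] [0.0151 0.0043 0.0033]
top 363 ((605.3765869140625, -12.246192932128906), (132.5208282470703, 86.79119110107422), 11.437344551086426)
neck 42 [ 0.5511 -0.0233  0.1399] [-0.528 -0.13   0.839] [0.0163 0.0047 0.0029]
side headtop ((399.39935302734375, 278.63348388671875), 585.7323608398438) 1.088886986628697
[ 0.4704 -0.2758  0.0318] 30 [ 0.453 -0.291  0.019] [ 0.51  -0.261  0.055]
top headtop ((412.2232666015625, -161.5993194580078), 166.73568725585938) 1.62649897698673
[ 0.4622 -0.2813  0.0302] 13 [ 0.454 -0.286  0.027] [ 0.47  -0.279  0.036]
```

View pics/neck.png

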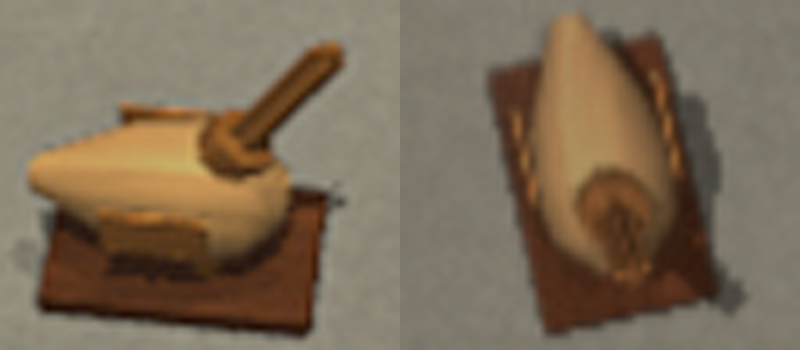

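The neck's rod, collar and base are clear in both views: collar at crop (240,140), tip at (335,48); in the top view, tip at about (630,270). The cameras differ by 7 mm in y, so I'll check depth against ray-plane casting.

Run:
```python
from h import *
for n in("side","top"):
    f=np.load(f"{n}0.npz");P=cloud(n,f["d"])
    g=P[::1,::1].reshape(-1,3)
    for y in(-.35,-.15,.1,.3):
        s=g[(abs(g[:,1]-y)<.03)&(abs(g[:,0]-.4)<.08)&(abs(g[:,2])<.02)]; print(n,y,len(s),np.median(s[:,2]).round(4))
    # base via plane
    a,t,c,e=dict(side=(208,175,272,232),top=(232,152,276,208))[n]
    im=f["im"][t:e,a:c].astype(int)
    m=((im[...,2]<115)&(im[...,2]>im[...,0]+15)).astype(np.uint8)
    k,l,st,_=cv2.connectedComponentsWithStats(m);
    v,u=np.where(m);uv=np.c_[u+a,v+t]
    q=onplane(n,uv,.014); 
    p=P[uv[:,1],uv[:,0]];ok=abs(p[:,2]-.014)<.006
    print(n,cv2.minAreaRect((q[ok][:,:2]*1000).astype(np.float32)))
    # bystanders: natural & red head by color
    hsv=cv2.cvtColor(f["im"],cv2.COLOR_BGR2HSV)
    a,t,c,e=dict(side=(322,143,345,167),top=(345,232,365,253))[n]
    h=hsv[t:e,a:c];red=((h[...,0]<4)|(h[...,0]>174))&(h[...,1]>180)
    v,u=np.where(red);print("red px bbox",u.min()+a,u.max()+a,v.min()+t,v.max()+t, cloud(n,f["d"])[v+t,u+a].min(0).round(3),cloud(n,f["d"])[v+t,u+a].max(0).round(3))
```

```text
side -0.35 423 0.0005
side -0.15 634 0.0007
side 0.1 1018 0.0004
side 0.3 1441 -0.0004
side ((604.8631591796875, -5.33935546875), (129.73294067382812, 90.25447082519531), 12.224681854248047)
red px bbox 324 337 146 163 [ 0.366 -0.349 -0.002] [ 0.407 -0.312  0.06 ]
top -0.35 635 0.0016
top -0.15 816 0.0017
top 0.1 821 0.001
top 0.3 813 0.0006
top ((604.566650390625, -12.33331298828125), (131.7437286376953, 86.72537994384766), 11.35315227508545)
red px bbox 348 361 238 249 [ 0.324 -0.361  0.025] [ 0.405 -0.02   1.626]
```

```bash
cat >> h.py <<'E'
YAW=np.deg2rad(11.8); A=np.deg2rad(32)
e=np.array([np.cos(YAW),np.sin(YAW),0]); kz=np.array([0,0,1.])
n=-np.sin(A)*e+np.cos(A)*kz; xn=np.cos(A)*e+np.sin(A)*kz; yn=np.cross(n,xn)
RN=np.c_[xn,yn,n]
def neckR(tw=0,s=1):   # tool pointing down the neck, twisted tw about it
    c,si=np.cos(tw),np.sin(tw)
    R=RN@np.array([[c,-si,0],[si,c,0],[0,0,1]])@np.diag([1,-1,-1])
    return R@np.diag([s,s,1])
def downR(a,s=1):
    c,si=np.cos(a),np.sin(a); return np.array([[c,-si,0],[si,c,0],[0,0,1]])@np.diag([1.,-1,-1])@np.diag([s,s,1])
E
python3 - <<'E'
from h import *
print(r.read_clock(),r.read_tool_rot().round(2) if hasattr(r.read_tool_rot(),'round') else r.read_tool_rot(),r.read_opening(),r.read_contact_force())
NO=np.array([.5775,-.0147,.090])
for s in(1,-1):
    for tw in(0,90,-90,25,-25):
        for z in(.011,.045,.09,.13):
            q=r.solve_ik(NO+z*n,neckR(np.deg2rad(tw),s)); print("neck",s,tw,z,None if q is None else np.round(q,2))
    print("spring",[np.round(q,2) if q is not None else None for q in[r.solve_ik([.4765,.223,.011],downR(a,s)) for a in(0,np.pi/2)]])
    print("head",np.round(r.solve_ik([.49,-.283,.008],downR(0,s)) ,2))
E
```

```text
0.1 [[ 0.93  0.37 -0.  ]
 [ 0.37 -0.93  0.  ]
 [ 0.   -0.   -1.  ]] 0.09369396453808802 [ 0.17754521 -0.70644728  0.03401   ]
neck 1 0 0.011 [-0.39 -0.17  2.23  0.51  0.67  0.64]
neck 1 0 0.045 [-0.42 -0.27  2.25  0.47  0.75  0.66]
neck 1 0 0.09 [-0.46 -0.4   2.28  0.45  0.86  0.68]
neck 1 0 0.13 [-0.5  -0.51  2.29  0.43  0.97  0.7 ]
neck 1 90 0.011 [-0.39 -0.17  2.23  0.51  0.67 -0.94]
neck 1 90 0.045 [-0.42 -0.27  2.25  0.47  0.75 -0.91]
neck 1 90 0.09 [-0.46 -0.4   2.28  0.45  0.86 -0.89]
neck 1 90 0.13 [-0.5  -0.51  2.29  0.43  0.97 -0.88]
neck 1 -90 0.011 [-0.39 -0.17  2.23  0.51  0.67  2.21]
neck 1 -90 0.045 [-0.42 -0.27  2.25  0.47  0.75  2.23]
neck 1 -90 0.09 [-0.46 -0.4   2.28  0.45  0.86  2.25]
neck 1 -90 0.13 [-0.5  -0.51  2.29  0.43  0.97  2.27]
neck 1 25 0.011 [-0.39 -0.17  2.23  0.51  0.67  0.2 ]
neck 1 25 0.045 [-0.42 -0.27  2.25  0.47  0.75  0.22]
neck 1 25 0.09 [-0.46 -0.4   2.28  0.45  0.86  0.25]
neck 1 25 0.13 [-0.5  -0.51  2.29  0.43  0.97  0.26]
neck 1 -25 0.011 [-0.39 -0.17  2.23  0.51  0.67  1.07]
neck 1 -25 0.045 [-0.42 -0.27  2.25  0.47  0.75  1.1 ]
neck 1 -
[... 622 characters left out ...]
6  2.25]
neck -1 90 0.13 [-0.5  -0.51  2.29  0.43  0.97  2.27]
neck -1 -90 0.011 [-0.39 -0.17  2.23  0.51  0.67 -0.94]
neck -1 -90 0.045 [-0.42 -0.27  2.25  0.47  0.75 -0.91]
neck -1 -90 0.09 [-0.46 -0.4   2.28  0.45  0.86 -0.89]
neck -1 -90 0.13 [-0.5  -0.51  2.29  0.43  0.97 -0.88]
neck -1 25 0.011 None
neck -1 25 0.045 None
neck -1 25 0.09 None
neck -1 25 0.13 None
neck -1 -25 0.011 [-0.39 -0.17  2.23  0.51  0.67 -2.07]
neck -1 -25 0.045 [-0.42 -0.27  2.25  0.47  0.75 -2.05]
neck -1 -25 0.09 [-0.46 -0.4   2.28  0.45  0.86 -2.02]
neck -1 -25 0.13 [-0.5  -0.51  2.29  0.43  0.97 -2.01]
spring [array([ 0.22,  0.18,  1.97, -0.  ,  0.99, -1.35]), None]
head [-0.72  0.27  1.87 -0.    1.   -2.29]
```

Run:
```python
from h import *
NO=np.array([.5775,-.0147,.090]); R=neckR()
r.move_pose(NO+.13*n,R); print(r.read_clock())
r.servo_line(NO+.045*n,v=.12); print(r.read_clock())
f0=np.array(r.read_contact_force())
jaws.close_gripper(); f=np.array(r.read_contact_force())-f0
print(r.read_clock(),r.read_opening(),"f neck",RN.T@f,"pos",RN.T@(np.array(r.read_eef_pos())-NO),r.read_finger_force(),RN.T@np.array(r.read_ft_torque()))
jaws.release(); print(r.read_clock(),RN.T@(np.array(r.read_eef_pos())-NO))
```

```text
2.3167
3.175
4.5167 0.00582604400089307 f neck [ 0.01442952 -2.69101303  0.751524  ] pos [ 0.00018503 -0.00036039  0.04511152] 30.19974840903842 [-0.40487423  0.30092574  0.00988213]
5.9 [-1.69496536e-05  1.29248525e-05  4.49992612e-02]
```

Run:
```python
from h import *
im,d=get_image("side"); np.savez("side1.npz",im=im,d=d)
cv2.imwrite("pics/probe.png",cv2.resize(im[120:240,190:350],(800,600),interpolation=cv2.INTER_CUBIC))
```

```text
(no output)
```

View pics/probe.png

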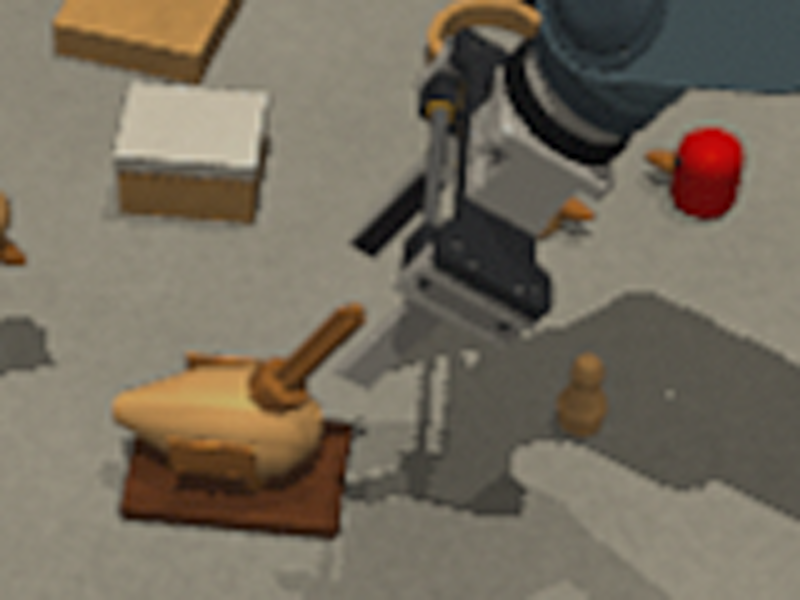

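Side crop: near fingertip at (355,378), far one at (362,248), rod tip at (357,310). The fingertips look level with the rod's tip, not 45 mm up it, so I'll check by projection.

Run:
```python
from h import *
def proj(nm,X):
    m=camera_model(nm);return cv2.projectPoints(np.array(X,float).reshape(-1,3),cv2.Rodrigues(np.array(m["R"]))[0],np.array(m["t"]).ravel(),K(m),np.array(m["dist_coeffs"]))[0].reshape(-1,2)
p=np.array(r.read_eef_pos());NO=np.array([.5775,-.0147,.090])
cr=lambda u:((u-[190,120])*5).round(0).tolist()
print("tcp",p,cr(proj("side",p)[0]),"fingers",[cr(proj("side",p+s*.053*yn)[0]) for s in(1,-1)])
print("NO",cr(proj("side",NO)[0]),"tip",cr(proj("side",NO+.076*n)[0]))
P=cloud("side",np.load("side1.npz")["d"])
for nm,(u,v) in dict(tip=(350,316),nearf=(358,370),collar=(270,385),farf=(375,240)).items(): print(nm,P[round(v/5+120),round(u/5+190)].round(4))
```

```text
tcp [ 0.55414733 -0.01957968  0.12815434] [326.0, 336.0] fingers [[316.0, 406.0], [335.0, 269.0]]
NO [283.0, 378.0] tip [357.0, 305.0]
tip [ 0.5396 -0.0158  0.1531]
nearf [0.5199 0.0321 0.1648]
collar [ 0.5816 -0.0039  0.094 ]
farf [ 0.5417 -0.0705  0.1594]
```

Run:
```python
from h import *
p=np.array(r.read_eef_pos());R=np.array(r.read_tool_rot());print(R.round(3),neckR().round(3))
P=cloud("side",np.load("side1.npz")["d"])[120:240,190:350].reshape(-1,3)
t=(P-p)@R*1000
for lo,hi in((-75,-35),(35,75)):
    q=t[(abs(t[:,0])<25)&(t[:,1]>lo)&(t[:,1]<hi)&(t[:,2]>-150)&(t[:,2]<15)&(P[:,2]>.03)]
    h,ed=np.histogram(q[:,2],np.arange(-150,20,10));print(h,ed[0]);
    for a in range(-110,10,10):
        s=q[(q[:,2]>=a)&(q[:,2]<a+10)]
        if len(s):print(a,len(s),s[:,0].min().round(),s[:,0].max().round(),s[:,1].min().round(),s[:,1].max().round())
```

```text
[[ 0.83   0.205  0.519]
 [ 0.173 -0.979  0.108]
 [ 0.53  -0.    -0.848]] [[ 0.83   0.204  0.519]
 [ 0.173 -0.979  0.108]
 [ 0.53   0.    -0.848]]
[ 1  0  0  0 13 25 29 22 27 24 21 12  1  0  0  0] -150
-110 13 -5.0 12.0 -62.0 -53.0
-100 25 -7.0 12.0 -61.0 -49.0
-90 29 -7.0 13.0 -63.0 -49.0
-80 22 -7.0 12.0 -61.0 -49.0
-70 27 -8.0 12.0 -62.0 -48.0
-60 24 -8.0 12.0 -61.0 -51.0
-50 21 -5.0 12.0 -61.0 -49.0
-40 12 -7.0 12.0 -63.0 -49.0
-30 1 11.0 11.0 -50.0 -50.0
[24  7  9  9 12 17 17 22 22 23 23 20  7  0  0  0] -150
-110 12 -7.0 12.0 45.0 59.0
-100 17 -9.0 13.0 46.0 57.0
-90 17 -1.0 12.0 44.0 59.0
-80 22 -7.0 12.0 43.0 60.0
-70 22 -7.0 13.0 44.0 54.0
-60 23 -8.0 13.0 43.0 58.0
-50 23 -7.0 12.0 43.0 58.0
-40 20 -9.0 12.0 44.0 57.0
-30 7 -5.0 11.0 47.0 52.0
```

Seen in the picture, the finger ends lie about 28 mm behind the reported TCP. The 5.8 mm closing fits that: they only nipped the rod's bare tip. I'll correct for this offset, probe deeper, and measure the rod's x against the fingers in the same picture.

Run:
```python
from h import *
NO=np.array([.5775,-.0147,.090])
P=cloud("side",np.load("side1.npz")["d"])[120:240,190:350].reshape(-1,3)
t=(P-NO)@RN*1000
for a in range(10,80,10):
    s=t[(t[:,2]>a)&(t[:,2]<a+10)&(abs(t[:,0])<20)&(abs(t[:,1])<20)]
    print(a,len(s),s[:,0].min().round(1),s[:,0].max().round(1),s[:,1].min().round(1),s[:,1].max().round(1),s[:,2].max().round(1)) if len(s) else 0
r.servo_line(NO+.015*n,v=.1)
f0=np.array(r.read_contact_force())
jaws.close_gripper(); f=np.array(r.read_contact_force())-f0
print(r.read_clock(),r.read_opening(),"f neck",RN.T@f,"pos",RN.T@(np.array(r.read_eef_pos())-NO),r.read_finger_force(),RN.T@np.array(r.read_ft_torque()))
im,d=get_image("side"); np.savez("side2.npz",im=im,d=d)
P=cloud("side",d)[120:240,190:350].reshape(-1,3)
t=(P-np.array(r.read_eef_pos()))@np.array(r.read_tool_rot())*1000
for a in range(-70,0,5):
    s=t[(t[:,2]>a)&(t[:,2]<a+5)&(abs(t[:,0])<25)&(abs(t[:,1])<35)]
    print(a,len(s),s.min(0).round(1),s.max(0).round(1)) if len(s) else 0
jaws.release(); print(r.read_clock())
```

```text
10 16 -5.9 10.1 -1.5 9.9 19.8
20 10 -7.1 9.9 -1.8 10.1 26.9
30 21 -6.9 10.7 -1.7 12.0 39.5
40 13 -6.0 8.9 -2.9 8.5 49.4
50 16 -5.9 10.1 -0.4 10.5 59.8
60 18 -5.9 9.7 -1.6 9.2 69.7
70 11 -4.9 7.6 -3.4 7.3 77.5
7.5667 0.016912297579552454 f neck [ 0.52984192 -1.95382722 -1.56968538] pos [ 6.74983586e-05 -4.90525194e-04  1.50083590e-02] 29.99616891145706 [-0.57002162  0.35872452 -0.09190726]
-70 16 [ -7.1 -24.1 -69.6] [ 12.1  16.2 -65.1]
-65 19 [ -6.2 -23.2 -64.8] [ 12.   13.4 -60. ]
-60 19 [ -7.3 -23.3 -59.3] [ 12.6  20.6 -55.3]
-55 20 [ -4.3 -22.3 -54.9] [ 12.1  16.4 -50.5]
-50 18 [ -7.4 -20.7 -49.9] [ 12.7  17.8 -45.1]
-45 15 [ -7.6 -21.2 -45. ] [ 11.9  20.  -40.2]
-40 15 [ -7.5 -23.1 -39.7] [ 11.5  17.7 -35.1]
-35 10 [  5.7 -14.4 -35. ] [ 11.7  17.9 -30.8]
-30 6 [  4.  -11.9 -27.2] [ 11.2  11.7 -25.6]
-25 2 [  9.   -6.8 -23.2] [ 10.2  -4.3 -20.4]
-20 6 [ -5.4  -9.  -20. ] [  9.1   0.  -15.7]
-15 9 [ -5.1  -8.5 -13.7] [ 11.    0.4 -10.7]
-10 6 [-5.2 -7.2 -9.5] [ 6.4  0.4 -5.2]
-5 7 [ -4.1 -10.2  -4.8] [ 8.9  0.4 -1.2]
8.8583
```

The probe gripped 16.9 mm of rod. The neck axis is right within about 0.5 mm in y, and x matches the fingers (+2.0 against +2.3 mm in the same view). The finger ends lie about 27 mm behind the TCP. Next, the spring: two squeezes 90° apart to centre it.

```bash
cat >> h.py <<'E'
NO=np.array([.5775,-.0147,.090])-.0005*yn; D=.027
def F(p,R): return np.asarray(p)+D*R[:,2]     # TCP command that puts the finger ends at p
def nk(z,tw=0,dx=0,dy=0): R=neckR(tw); return F(NO+z*n+dx*xn+dy*yn,R),R
def fo(): return RN.T@np.array(r.read_contact_force())
E
python3 - <<'E'
from h import *
r.servo_line(nk(.11)[0],v=.25)
c=[.475,.2228]
for i,a in enumerate((np.pi/2,0)):
    R=downR(a)
    if i==0:
        r.move_pose(F(c+[.09],R),R); print(r.read_clock()); r.servo_line(F(c+[.013],R),v=.15)
    else: r.move_pose(F(c+[.013],R),R)
    jaws.close_gripper(); print(r.read_clock(),a,r.read_opening(),r.read_eef_pos(),r.read_contact_force())
    if i==0: jaws.release()
im,d=get_image("side"); cv2.imwrite("pics/grasp.png",cv2.resize(im[215:335,190:350],(800,600),interpolation=cv2.INTER_CUBIC))
E
```

```text
10.3333
12.0667 1.5707963267948966 0.025707427623549606 [ 0.47497397  0.22280476 -0.01403161] [ 0.38852498 -0.18088687 -0.36321661]
15.6667 0 0.02542621722882389 [ 0.47499915  0.22277549 -0.01402261] [-0.60324754 -0.33179533 -0.35834253]
```

View pics/grasp.png

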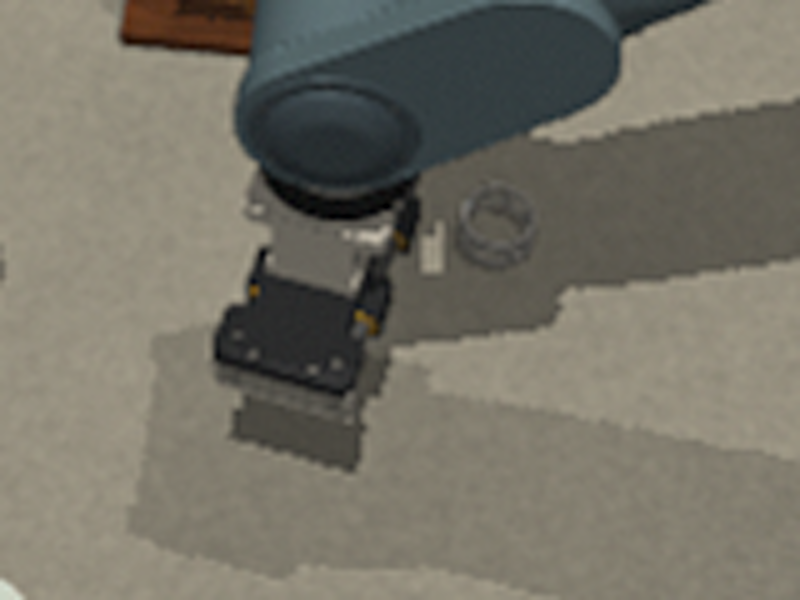

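The picture shows the gripper's body over the spring, fingers and spring hidden behind it. The flat ring at crop (497,228) is untouched. The 25.4 mm opening says the spring is held. Now carry it over the neck and lower it with force checks.

Run:
```python
from h import *
R=downR(0); p=np.array(r.read_eef_pos())
r.servo_line(p+[0,0,.14],v=.3)
r.move_pose(*nk(.125)); print(r.read_clock(),r.read_opening())
r.servo_line(nk(.092)[0],v=.15); f0=fo()
im,d=get_image("side"); cv2.imwrite("pics/ins.png",cv2.resize(im[140:230,200:320],(800,600),interpolation=cv2.INTER_CUBIC))
z=.092
while z>.066:
    z-=.004; r.servo_line(nk(z)[0],v=.06); f=fo()-f0; print(round(z,3),f.round(2),round(r.read_clock(),2))
    if np.abs(f).max()>2.0: break
```

```text
17.3667 0.025518907581383657
0.088 [-0.31 -0.01 -0.71] 18.03
0.084 [ 0.02  0.   -1.45] 18.28
0.08 [-0.53 -0.54 -0.68] 18.53
0.076 [-0.57  0.07 -0.12] 18.78
0.072 [ 0.17  0.6  -0.85] 19.03
0.068 [-0.6  -0.25 -0.78] 19.28
0.064 [-0.71 -0.33 -1.11] 19.53
```

View pics/ins.png

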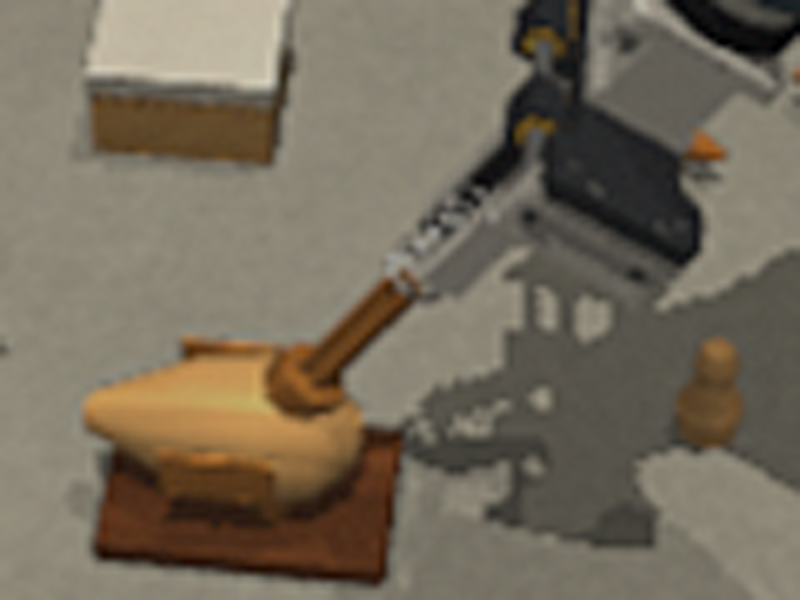

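Picture: the spring's lower end (405,285) is centred on the rod tip. The later steps show no snag force. Continue to the collar.

Run:
```python
from h import *
f0=fo(); z=.064
r.servo_line(nk(.03)[0],v=.08); print((fo()-f0).round(2),r.read_clock())
z=.03
while z>.009:
    z-=.003; r.servo_line(nk(z)[0],v=.06); f=fo()-f0; print(round(z,3),f.round(2),round(r.read_clock(),2))
    if f[2]>2.0 and z<.02 or np.abs(f).max()>8: break
im,d=get_image("side"); cv2.imwrite("pics/seat.png",cv2.resize(im[140:230,200:320],(800,600),interpolation=cv2.INTER_CUBIC))
```

```text
[ 0.73 -0.15  0.77] 20.1083
0.027 [0.27 0.75 0.75] 20.36
0.024 [ 0.26  0.81 -0.45] 20.61
0.021 [0.38 1.65 0.07] 20.86
0.018 [0.44 0.32 0.67] 21.11
0.015 [0.14 1.12 0.13] 21.36
0.012 [0.24 0.99 2.83] 21.61
```

View pics/seat.png

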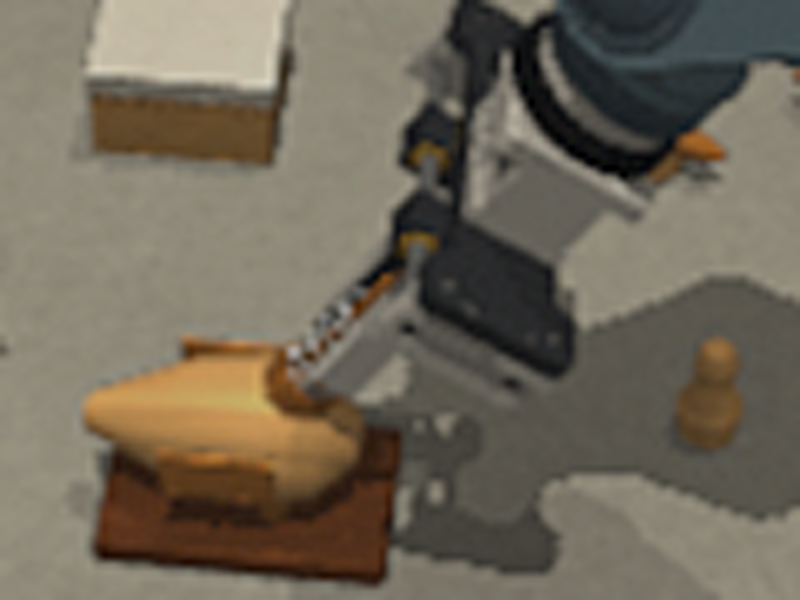

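Picture: the lower coils sit on the collar at (290,375), and contact force is 2.8 N, so the spring is seated. Release, then fetch the wooden head with two squeezes ±40° off the bill line to centre it.

Run:
```python
from h import *
jaws.release(); r.dwell(.25); r.servo_line(nk(.14)[0],v=.25); print(r.read_clock())
yh=np.deg2rad(-11); c=[.490,-.283]; g=np.deg2rad(40)
R=downR(yh+g); r.move_pose(F(c+[.10],R),R); print(r.read_clock())
im,d=get_image("side"); np.savez("side3.npz",im=im,d=d); cv2.imwrite("pics/s3.png",im)
r.servo_line(F(c+[.010],R),v=.15); jaws.close_gripper(); print(r.read_clock(),r.read_opening(),r.read_contact_force(),r.read_eef_pos()-F(c+[.010],R)); jaws.release()
R=downR(yh-g); r.move_pose(F(c+[.010],R),R); jaws.close_gripper(); print(r.read_clock(),r.read_opening(),r.read_contact_force(),r.read_eef_pos()-F(c+[.010],R))
r.servo_line(F(c+[.19],R),v=.3); print(r.read_clock(),r.read_opening())
r.move_pose(*nk(.125,-g)); print(r.read_clock())
im,d=get_image("side"); t=get_image("top")[0]
cv2.imwrite("pics/hover.png",np.hstack([cv2.resize(im[130:230,200:320],(480,400),interpolation=cv2.INTER_CUBIC),cv2.resize(np.load("side3.npz")["im"][165:225,205:277],(320,400)[::1],interpolation=cv2.INTER_CUBIC)]))
```

```text
23.7
24.7583
26.3583 0.04573805380353653 [-0.47745033 -1.23376792  0.14582767] [ 5.22437489e-05 -9.22891172e-05  2.90166749e-05]
29.2917 0.0467331173271073 [ 0.67597063  0.98775235 -0.04465096] [ 2.80936194e-07  1.86067542e-05 -1.57904635e-05]
30.0417 0.046903027381698485
31.0333
```

View pics/hover.png

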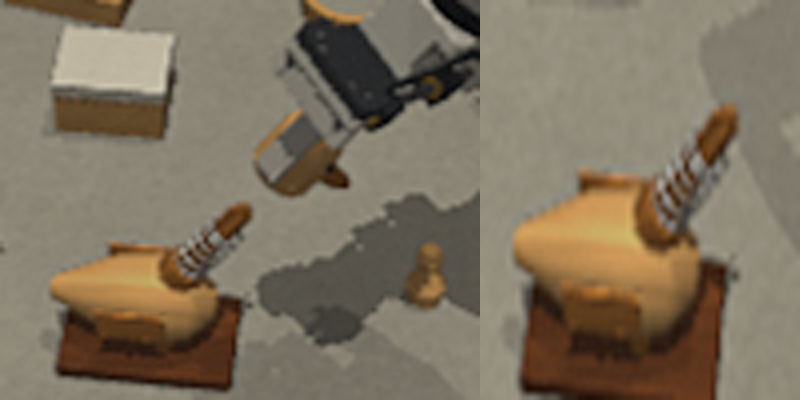

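Picture: the spring is seated with the rod tip free above it (right panel). The head is held in line with the neck, bill (340,182) pointing forward and down. Lower it.

Run:
```python
from h import *
g=np.deg2rad(40); r.servo_line(nk(.094,-g)[0],v=.15); f0=fo(); z=.094
while z>.0575:
    z-=.004; z=max(z,.0574); r.servo_line(nk(z,-g)[0],v=.06); f=fo()-f0; print(round(z,4),f.round(2),round(r.read_clock(),2),round(r.read_opening(),4))
    if np.abs(f).max()>3.5: break
```

```text
0.09 [0.66 0.14 0.38] 31.74 0.0468
0.086 [ 0.16  0.13 -0.16] 31.99 0.0467
0.082 [-0.53 -0.03 -0.27] 32.24 0.047
0.078 [ 0.12 -0.95  0.  ] 32.49 0.0473
0.074 [-1.29  0.21  0.04] 32.74 0.0467
0.07 [-0.1  -0.09  0.29] 32.99 0.0466
0.066 [ 0.04 -0.56  0.05] 33.24 0.047
0.062 [-0.05 -0.26  0.15] 33.49 0.047
0.058 [ 0.25 -0.23 -0.01] 33.74 0.0465
0.0574 [-0.33 -0.11 -0.15] 33.99 0.0469
```

Run:
```python
from h import *
g=np.deg2rad(40)
jaws.release(); r.dwell(.6); r.servo_line(nk(.16,-g)[0],v=.25); print(r.read_clock())
im,d=get_image("side"); np.savez("side4.npz",im=im,d=d)
cv2.imwrite("pics/rel.png",cv2.resize(im[140:230,200:320],(800,600),interpolation=cv2.INTER_CUBIC))
P=cloud("side",d)[140:230,200:320].reshape(-1,3); t=(P-NO)@RN*1000
q=t[(abs(t[:,1])<30)&(abs(t[:,0])<26)&(t[:,2]>45)&(t[:,2]<115)]
print(len(q),q.min(0).round(1),q.max(0).round(1))
```

```text
36.0167
331 [-25.5 -13.8  48.9] [ 24.   26.9 105.3]
```

View pics/rel.png

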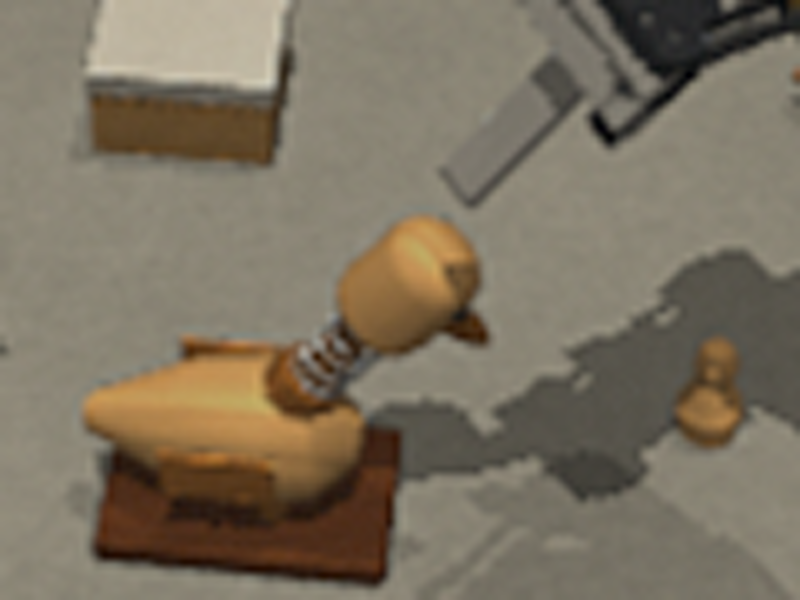

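Picture: the head sits on the seated spring, rod in its bore, bill (475,325) pointing the way the neck leans. Now press with closed fingers.

Run:
```python
from h import *
jaws.close_gripper(); r.move_pose(*nk(.13)); r.servo_line(nk(.106)[0],v=.15); f0=fo(); z=.106
f=f0*0
while z>.089 and f[2]<4.6:
    z-=.002; r.servo_line(nk(z)[0],v=.05); r.dwell(.05); f=np.mean([fo() for _ in range(3)],0)-f0
    print(round(z,3),f.round(2),round(r.read_clock(),2))
r.dwell(.3); print((fo()-f0).round(2))
def top(tag):
    im,d=get_image("side"); P=cloud("side",d)[140:230,200:320].reshape(-1,3); t=(P-NO)@RN*1000
    q=t[(abs(t[:,1])<30)&(abs(t[:,0])<26)&(t[:,2]>45)&(t[:,2]<115)]; print(tag,len(q),q.min(0).round(1),q.max(0).round(1)); return im
top("pressed")
r.servo_line(nk(.16)[0],v=.12); r.dwell(.5)
im=top("after"); cv2.imwrite("pics/end.png",cv2.resize(im[140:230,200:320],(800,600),interpolation=cv2.INTER_CUBIC)); print(r.read_clock())
```

```text
0.104 [-0.97  1.04 -1.5 ] 38.8
0.102 [-1.39 -0.11 -0.41] 39.1
0.1 [-0.12 -0.46 -0.3 ] 39.4
0.098 [0.62 0.46 0.25] 39.7
0.096 [ 0.29 -0.05  0.98] 40.0
0.094 [0.5  1.17 1.09] 40.3
0.092 [ 1.84 -0.91  2.58] 40.6
0.09 [1.12 0.   4.74] 40.9
[1.73 0.25 4.47]
pressed 332 [-24.5 -15.3  45. ] [ 24.1  26.3 114.6]
after 327 [-25.5 -19.8  47.6] [ 23.6  26.9 103.6]
42.5333
```

View pics/end.png

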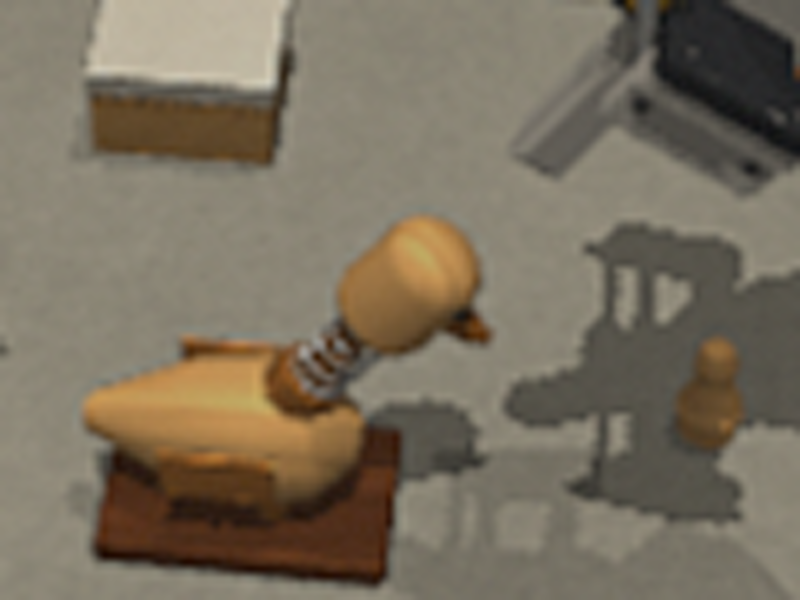

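The picture shows the head back up in its former place, bill at (475,325), fingers clear. The press peaked near 4.5 N, which is about 9 mm. Handing in.

```bash
python3 -c "
from h import *
print(r.hand_in(), r.read_clock())"
```

```text
the job is handed in; nothing more can be done
the job is handed in; nothing more can be done
```

The goose is assembled and handed in: the spring is down on the collar, the head sits on it bill forward, and it sprang back after a press of about 9 mm (estimated from the 4.5 N force). The robot clock read about 42.5 s of the 69 s allowed, and no verdict was returned.

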